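# Load a spice jar through the port of a dry-storage box

### The job

Put the red-capped spice jar away in the white dry-storage box: carry it base first and in line with the round port in the slanted blue panel, and let go only when more than half of its length is inside, so that it slides down and lies wholly inside. The jar must not touch the port's rim or the blue panel on the way, and the other jar and the dropper bottle stay standing where they are.

Things in the scene. Friction and masses are not known exactly. Their poses are not given: they have to be found in the camera images.
- red_cap_jar: Round spice jar with a red cap, standing upright and loose: 106 mm tall, 45 mm across the cap (the top 21 mm), 42 mm across the body, about 110 g. Origin at the centre of its underside, z along its axis towards the cap. It can be gripped by its cap from above.
- jar_top (a point): Centre of the top of the red cap, 106 mm from the jar's origin along its axis.
- dry_box: White box fixed to the table, 170 mm deep, 150 mm wide, 187 mm high at the back; its front wall is 103 mm high and the blue panel slopes up from there at 40 degrees to the flat top. Origin at the centre of its underside, x towards its back, z up; its front looks to -x.
- port_panel: Slanted blue panel with the port, fixed to the white box. Origin at the port's centre, in the plane of its rim; z points outwards along the port's axis, 40 degrees from vertical (up and to the front), x up the slope, y sideways (level). The rim is a black ring of 80 mm clear diameter, 98 mm over all, 9 mm thick (4.5 mm either side of the origin).
- pale_cap_jar: Another spice jar, with a pale cap and green label, 47 mm across, 98 mm tall, standing upright and loose; origin at the centre of its underside. A bystander, at least 100 mm from the red-capped jar, centre to centre.
- dropper_bottle: Small brown bottle with a black dropper top, 33 mm across, 102 mm tall, standing upright and loose; origin at the centre of its underside. A bystander, at least 100 mm from the red-capped jar, centre to centre.
- chute: Slick steel V-chute fixed inside the box, with the same origin and axes as port_panel. It runs along the port's axis from 12 to 135 mm below the rim's plane, on the low (-x) side, 7 mm clear of a jar held on the axis, its mouth slightly flared. A jar let go in line, more than half inside, settles 9 mm towards -x, clear of the rim, and slides to a rubber stop 135 mm down.

How it is judged (in metres and radians):
On the way:
1. The jar, still held, is base first in the port, in line with it within about 14 degrees, with its base at least 50 mm inside the rim's plane (z of red_cap_jar in the frame of port_panel between -0.105 and -0.05 m and z of jar_top in the frame of port_panel above 0 m and x of red_cap_jar in the frame of port_panel between -0.04 and 0.04 m and y of red_cap_jar in the frame of port_panel between -0.04 and 0.04 m and angle between the z axis of red_cap_jar and the z axis of port_panel, either way round below 0.25 rad and contact force between the fingers and red_cap_jar above 1 N), for 0.1 s.
At the end, for the whole second after the job is handed in: The red-capped jar lies at rest (under 20 mm/s) inside the white box, its base at least 110 mm and the top of its cap at least 10 mm below the plane of the port's rim (z of jar_top in the frame of port_panel below -0.01 m and z of red_cap_jar in the frame of port_panel below -0.11 m and x of red_cap_jar in the frame of dry_box between -0.085 and 0.085 m and y of red_cap_jar in the frame of dry_box between -0.075 and 0.075 m and linear speed of red_cap_jar below 0.02 m/s); the robot touches nothing.
It fails at once if The red-capped jar touches the port's rim or the blue panel (more than 0.5 N) (contact force between red_cap_jar and port_panel above 0.5 N).
It fails at once if The pale-capped jar is moved more than 30 mm or tipped more than 20 degrees (distance of pale_cap_jar from where it was at the start of the episode above 0.03 m or angle between pale_cap_jar's own z axis and vertical above 0.35 rad).
It fails at once if The dropper bottle is moved more than 30 mm or tipped more than 20 degrees (distance of dropper_bottle from where it was at the start of the episode above 0.03 m or angle between dropper_bottle's own z axis and vertical above 0.35 rad).
It also fails if it takes over 38 s, if anything falls off the work surface, if the arm or the gripper's body presses on something with over 40 N, if the wrist force passes 120 N, or if a joint passes its speed limit or range.

### The arm

A 6-joint arm with a two-finger parallel gripper is mounted at the origin on the work surface; the furniture and walls round the work are solid. World frame = base frame: x ahead of the robot, y to its left, z up, the work surface at z = 0. Lengths are in m, angles in degrees, forces in N, time in s.
With the tool pointing down it reaches from about 0.25 to 0.725 m from the base axis. Payload 9.7 kg.
Tool frame: the origin (TCP) lies on the centre line of the jaws, within the pads' length; the fingertips stand 14 mm ahead of it and the grasp point (between the pads) lies 5 mm behind it; z points along the fingers, y is the line along which they close (so a half turn about z gives the same grasp; the last joint's range is limited). The gripper opens to 85 mm and grips with 20 to 120 N. Pads are 22 mm wide; open, the fingers measure 114 mm over their backs; the gripper's body (76 mm by 85 mm) begins 54 mm behind the grasp point. The pads swing forward as they close: fully open they stand 13 mm farther back than shut.
Start: joints at [-70.187, 4.979, 10.078, 95.1, 0, 90], TCP at [0.186, -0.517, 0.245] pointing down, gripper open.
Joint ranges: [-179.16, 179.16], [-48.56, 103.87], [-65.8, 70.77], [-126.05, 130.52], [-82.76, 87.17], [-180, 180]. Speed limits (degrees/s): [127.2, 127.2, 147.25, 180, 180, 180].

### API

Orientations are given as [roll, pitch, yaw] about the fixed x, y, z axes, in that order (R = Rz(yaw) Ry(pitch) Rx(roll)).
In Python, from workcell import bot, camera, get_calibration, ticket gives the robot as it stands. The module is installed in compiled form; this text tells all that it offers.
- The arm moves only by the tool send_rows, never from a script. Its arguments are lists of equal length, an entry for each row: "linear": the shift along the tool's x, y, z in m, a list of three; "twist": the turn, a rotation vector about the tool's x, y, z in units of 10 degrees (1.0 is 10 degrees), a list of three; "gripper": the opening in per cent of the stroke, from 0 (shut) to 100 (fully open). In form: {"linear": [[x, y, z], ...], "twist": [[wx, wy, wz], ...], "gripper": [gripper, ...]}. A call has 1 to 8 rows; each row shifts and turns the commanded pose from where the row before left it, along the tool's axes as they then stand; what a row does not reach is not made up. A row lasts 1/8 s, in which the tool goes at most 62.5 mm and 10.7 degrees, less where a joint would pass 70% of its speed; a pose out of reach is approached as far as the arm can. A call with a gripper value outside its range is refused whole. The fingers move at their own pace and stop on an object; "grip_force" is the grip in N (left out, the last holds). Time passes only in rows, so rows that do not move let the fingers close. It gives the time, the measured TCP pose, the force, the opening and the grip force at its end, in the units of the state.
- bot.get_obs(): the state, without advancing time (a new reading comes with each control period).
- camera(name): name is "side" or "top"; returns the picture (400x640x3 uint8, red, green, blue); there is no depth.
- get_calibration(name): a dict with "fx", "fy", "cx", "cy" (pixels), "k1" (the pictures are not rectified: a ray, as slopes to the right and down, at radius r is drawn at 1 + k1 r^2 times it, then the intrinsics apply), "origin" and "orientation" of the camera in the world. Camera axes: x right, y down, z forward; pixel columns grow to the right and rows downward; lengths in m; the calibration is good to about 2 mm. A picture is of the moment at which its call begins. get_calibration takes no time and is no camera call.
- ticket.job_done(): hands the job in; it is judged then, once.
The state is a dict: "time": time; "q": joint angles; "qd": joint speeds; "joint_efforts": joint torques, N m; "ee_pos": TCP position; "tcp_rot": TCP orientation; "wrist_force": force on the tool from outside, world axes, zero at the start; "torque": the same for the moment, N m; "opening": finger opening in m; "grasp_force": force on a finger pad.
Only numpy, scipy, OpenCV 4.12 (cv2) and the standard library are available. Lean on these libraries where they do the work, as an engineer would, in place of code of your own. Each camera call takes 0.05 s, during which the arm holds its last target. There are 200 camera calls.

## Working session

There is one attempt and no reset: what is moved stays moved. The work goes in short steps, Python scripts to look and compute and a tool call to move; the robot and the scene stay as the last step left them, time stands still between calls to the robot, and variables do not carry over. Pictures are saved under pics/ and viewed, at most 12 in all, crops included, and the job is handed in when it is done.

Besides the shell and the picture viewer there is one more tool, called after ">>>" by a JSON object that holds its "fn" and its "kwargs". send_rows: Moves the arm, as the interface text tells. Its arguments: {"type":"object","properties":{"linear":{"type":"array"},"twist":{"type":"array"},"gripper":{"type":"array"},"grip_force":{"type":"number"}},"required":["linear","twist","gripper"]}

```bash
mkdir -p pics; python3 - <<'E'
from workcell import bot,camera,get_calibration
import cv2
for n in("side","top"):
    cv2.imwrite(f"pics/{n}0.png",camera(n)[:,:,::-1]); print(n,get_calibration(n))
o=bot.get_obs();print(o)
E
```

```text
side {'fx': 403.1133446347428, 'fy': 403.1133446347428, 'cx': 320.1517728130314, 'cy': 196.08429862368902, 'k1': 0.009676211845605928, 'origin': array([0.31433789, 0.77934476, 0.63479933]), 'orientation': array([-124.95292412,   -0.69488645, -165.46910965])}
top {'fx': 426.08596688972153, 'fy': 426.08596688972153, 'cx': 322.3065159586937, 'cy': 199.9379310877512, 'k1': -0.05234457268052341, 'origin': array([0.35581331, 0.08728016, 1.17752468]), 'orientation': array([-1.71949559e+02, -1.63007936e-01, -9.10511144e+01])}
{'time': 0.1, 'q': array([-7.01884675e+01,  5.00934912e+00,  1.00404101e+01,  9.50990756e+01,
        3.33983752e-04,  8.99999023e+01]), 'qd': array([-0.00539905, -0.09554534,  0.08507359,  0.00481328,  0.06650957,
       -0.08195891]), 'joint_efforts': array([ 3.59029048e-05, -5.21559620e+01,  4.65655589e+01,  1.59586372e-02,
       -1.95863754e-05,  7.92056937e-06]), 'ee_pos': array([ 0.18635213, -0.51728157,  0.2446532 ]), 'tcp_rot': array([-1.79931985e+02, -3.34099441e-04,  1.98116297e+01]), 'wrist_force': array([ 0.54527963, -0.81344761, -0.3754241 ]), 'torque': array([ 0.04226059, -0.02207223, -0.01461596]), 'grasp_force': 0.0, 'opening': 0.08555835844766789}
```

View pics/side0.png

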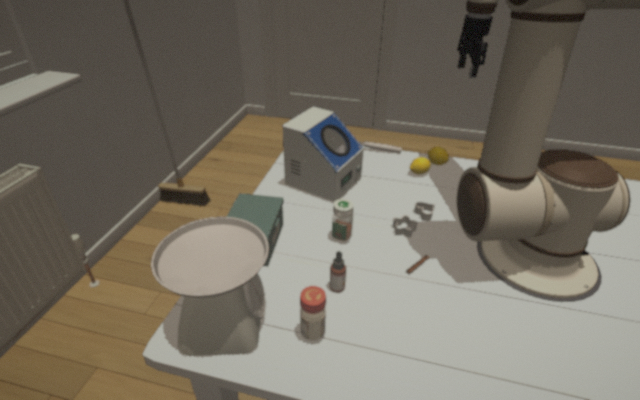

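View pics/top0.png

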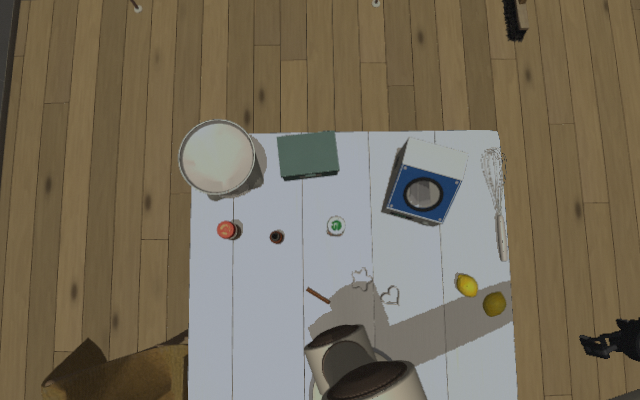

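Side view: the red cap is at about (313,297), the dropper at (338,272), the pale jar at (343,220) and the port at (336,140). Top view: red cap (227,230), dropper (277,237), pale jar (336,226), port (423,193). A large bowl stands near the red jar. I'll zoom in on the port and the jar.

```bash
python3 - <<'E'
import cv2,numpy as np
t=cv2.imread("pics/top0.png");s=cv2.imread("pics/side0.png")
r=lambda im,x,y,w,h:cv2.resize(im[y:y+h,x:x+w],(400,300),interpolation=cv2.INTER_CUBIC)
a=np.vstack([np.hstack([r(t,373,133,100,75+0),r(s,275,100,100,75+0)]),np.hstack([r(t,190,190,100,75),r(s,265,270,100,75)])])
a=np.vstack([np.hstack([r(t,370,130,120,90),r(s,270,103,120,90)]),np.hstack([r(t,190,190,100,75),r(s,265,270,100,75)])])
cv2.imwrite("pics/z.png",a)
E
```

```text
(no output)
```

View pics/z.png

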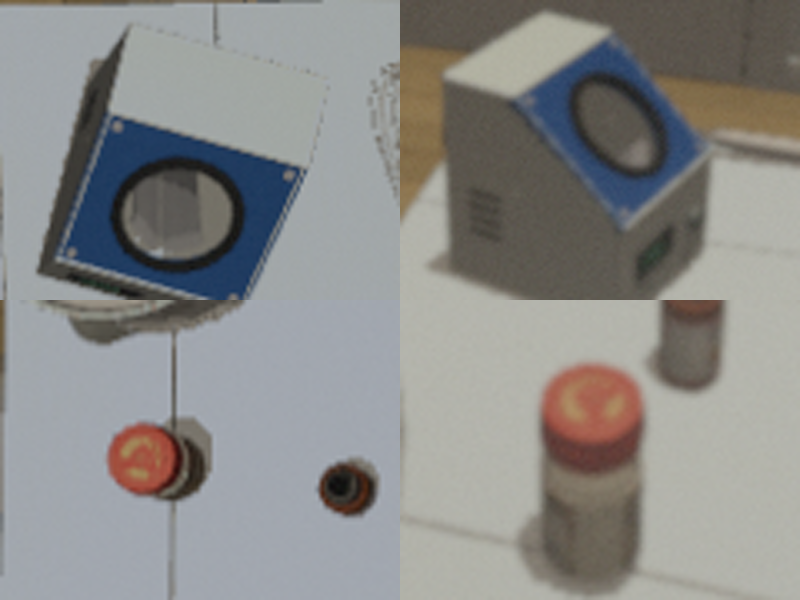

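```bash
cat > h.py <<'E'
import numpy as np,cv2
from scipy.spatial.transform import Rotation as R
from scipy.optimize import least_squares
from workcell import bot,camera,get_calibration
C={n:get_calibration(n) for n in("side","top")}
def proj(n,P):
    c=C[n];p=(np.atleast_2d(P)-c["origin"])@R.from_euler("xyz",c["orientation"],degrees=True).as_matrix()
    s=p[:,:2]/p[:,2:];s=s*(1+c["k1"]*(s**2).sum(1,keepdims=True))
    return s*[c["fx"],c["fy"]]+[c["cx"],c["cy"]]
def tri(pt,ps):
    r=least_squares(lambda P:np.r_[(proj("top",P)-pt).ravel(),(proj("side",P)-ps).ravel()],[.5,0,.1])
    return r.x,np.sqrt((r.fun**2).mean())
E
python3 - <<'E'
from h import *
z=lambda a,o,s:(np.array(a)+.5)/s-.5+np.array(o)
T=z([[117,126],[288,174],[72,253],[233,297],[177.5,215]],[370,130],120**-1*400)
S=z([[130,101],[217,43],[224,212],[302,150],[217,125]],[270,103],400/120)
for a,b in zip(T,S):print(*tri(a,b))
print("jar",tri(z([143,158],[190,190],4),z([193,103],[265,270],4)))
print("drop",tri(z([343,187],[190,190],4),np.array([338.5,256])))
print("pale",tri(np.array([336,225.]),np.array([343.5,206])))
# constrained fit: box x,y,yaw,z ; ring ctr at local (-.035,0,.145)
def pan(p,L):
    c,s=np.cos(p[2]),np.sin(p[2]);a=np.radians(40)
    M=np.array([[c,-s,0],[s,c,0],[0,0,1]]);u=M@[np.cos(a),0,np.sin(a)];v=M@[0,1,0]
    o=np.r_[p[0],p[1],p[3]]
    return o+np.outer(L[:,0],u)+np.outer(L[:,1],v)
def f(p):
    L=np.array([[p[4],p[5]],[p[4],-p[5]],[-p[4],p[5]],[-p[4],-p[5]],[0,0]])
    P=pan(p,L);return np.r_[(proj("top",P)-T).ravel(),(proj("side",P)-S).ravel()]
r=least_squares(f,[.55,-.15,0,.145,.05,.06]);print(r.x,np.degrees(r.x[2]),r.fun.round(2))
E
```

```text
[ 0.57180933 -0.11755372  0.17852045] 0.13020055365503994
[ 0.53323081 -0.23935795  0.17957877] 0.5241074215676533
[ 0.48967067 -0.09312662  0.10732645] 0.023468136833240866
[ 0.45230584 -0.21580036  0.10357816] 0.49300746183521654
[ 0.51264766 -0.16679934  0.14203286] 0.14406087117717212
jar (array([0.43751763, 0.32825717, 0.10095243]), np.float64(0.055419780820017146))
drop (array([0.41893902, 0.20349032, 0.0831526 ]), np.float64(0.155932684400229))
pale (array([0.44309275, 0.04742177, 0.09021874]), np.float64(0.28751988490687913))
[ 0.51196223 -0.16646921 -0.30160828  0.14229282  0.05595571  0.06374381] -17.28088172745557 [ 0.34  0.19  0.22  0.47 -0.17 -0.1  -0.08  0.65 -0.13  0.07 -0.11 -0.07
 -0.99  0.18 -0.12  0.38 -0.65 -0.78  0.44  0.03]
```

```bash
python3 - <<'E'
from h import *
print("bowl",tri(np.array([218,157.]),np.array([211,256.])))
for w,a,b in(("L",(180,157),0),("R",(256,157),0)):
    for z in(.15,.2,.25):
        r=least_squares(lambda q:(proj("top",[q[0],q[1],z])-a).ravel(),[.6,.4]);print(w,z,r.x)
for z in (.1,.106):
  r=least_squares(lambda q:(proj("top",[q[0],q[1],z])-[225.4,229.1]).ravel(),[.4,.3]);print(r.x)
  r=least_squares(lambda q:(proj("side",[q[0],q[1],z])-[312.9,295.4]).ravel(),[.4,.3]);print('s',r.x)
E
```

```text
bowl (array([0.61344634, 0.33722554, 0.15662806]), np.float64(0.48714305754771176))
L 0.15 [0.61513957 0.4332367 ]
L 0.2 [0.60252059 0.41640223]
L 0.25 [0.58990161 0.39956777]
R 0.15 [0.61128658 0.24375165]
R 0.2 [0.59885509 0.23613765]
R 0.25 [0.5864236  0.22852364]
[0.43788318 0.32844753]
s [0.43757464 0.3274881 ]
[0.43742619 0.32710463]
s [0.43619203 0.33255755]
```

>>> {"fn": "send_rows", "kwargs": {"linear": [[0.033,-0.044,0],[0.033,-0.044,0],[0.033,-0.044,0],[0.033,-0.044,0],[0.033,-0.044,0],[0.033,-0.044,0],[0.033,-0.044,0],[0.033,-0.044,0]], "twist": [[0,0,0],[0,0,0],[0,0,0],[0,0,0],[0,0,0],[0,0,0],[0,0,0],[0,0,0]], "gripper": [100,100,100,100,100,100,100,100]}}

```text
time: 1.1
ee_pos: [0.3155, -0.0951, 0.2452]
tcp_rot: [180.0, -0.0, 19.8]
wrist_force: [1.3, 0.1, 0.3]
opening: 0.0854
grasp_force: 0.0
```

>>> {"fn": "send_rows", "kwargs": {"linear": [[0.0323,-0.0447,0],[0.0323,-0.0447,0],[0.0323,-0.0447,0],[0.0323,-0.0447,0],[0.0323,-0.0447,0],[0.0323,-0.0447,0],[0.0323,-0.0447,0],[0.0323,-0.0447,0]], "twist": [[0,0,0],[0,0,0],[0,0,0],[0,0,0],[0,0,0],[0,0,0],[0,0,0],[0,0,0]], "gripper": [100,100,100,100,100,100,100,100]}}

```text
time: 2.1
ee_pos: [0.4648, 0.2511, 0.2488]
tcp_rot: [-176.3, 0.1, 26.5]
wrist_force: [0.9, 1.8, 0.0]
opening: 0.0852
grasp_force: 0.0
```

>>> {"fn": "send_rows", "kwargs": {"linear": [[0,0,0],[0,0,0.04],[0,0,0.04]], "twist": [[0,0,0],[0,0,0],[0,0,0]], "gripper": [100,100,100]}}

```text
time: 2.48
ee_pos: [0.4629, 0.2518, 0.1685]
tcp_rot: [-176.2, 0.0, 26.7]
wrist_force: [0.3, 0.5, 0.7]
opening: 0.0854
grasp_force: 0.0
```

```bash
python3 - <<'E'
from h import *
t=camera("top");s=camera("side");print(bot.get_obs()["ee_pos"])
r=lambda im,x,y,w,h:cv2.resize(im[y:y+h,x:x+w,::-1],(400,400),interpolation=cv2.INTER_CUBIC)
cv2.imwrite("pics/g1.png",np.hstack([r(t,180,180,100,100),r(s,255,240,110,110)]))
E
```

```text
[0.46090749 0.25084455 0.16524814]
```

View pics/g1.png

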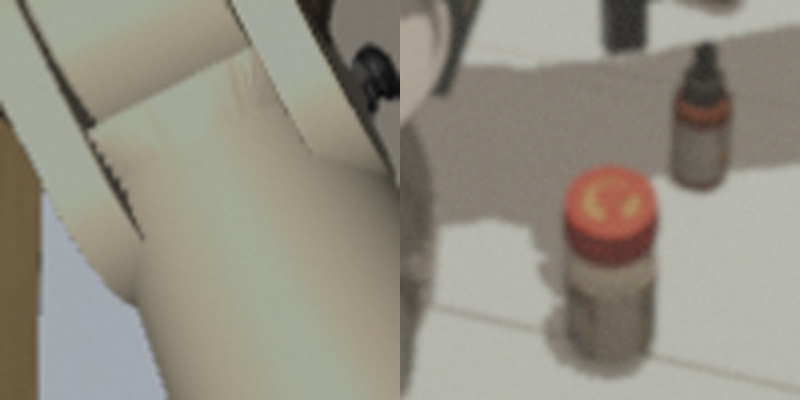

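```bash
cat >> h.py <<'E'
def plan(pos,rpy):
    "turn (10 deg units, tool axes) first, then shift in the target's tool axes"
    o=bot.get_obs();A=R.from_euler("xyz",o["tcp_rot"],degrees=True);B=R.from_euler("xyz",rpy,degrees=True)
    print("q",o["q"].round(1),"pos",o["ee_pos"].round(4),o["tcp_rot"].round(2))
    print("turn",((A.inv()*B).as_rotvec(degrees=True)/10).round(3),"shift in target axes",B.inv().apply(np.array(pos)-o["ee_pos"]).round(4),"in current",A.inv().apply(np.array(pos)-o["ee_pos"]).round(4))
E
python3 -c "
from h import *
plan([.437,.329,.165],[180,0,26])"
```

```text
q [ 26.6   1.   -2.9  86.5   3.8 179.9] pos [0.4609 0.2508 0.1652] [-176.22    0.45   26.66]
turn [-0.378  0.048  0.065] shift in target axes [ 0.0128 -0.0807  0.0002] in current [ 0.0137 -0.0804  0.0055]
```

```bash
python3 -c "
from h import *
plan([.437,.329,.165],[180,0,45])"
```

```text
q [ 26.6   1.   -2.9  86.5   3.8 179.9] pos [0.4609 0.2508 0.1652] [-176.22    0.45   26.66]
turn [-0.382 -0.016 -1.835] shift in target axes [ 0.0384 -0.0722  0.0002] in current [ 0.0137 -0.0804  0.0055]
```

>>> {"fn": "send_rows", "kwargs": {"linear": [[0,0,0],[0,0,0],[0.013,-0.024,0],[0.013,-0.024,0],[0.012,-0.024,0],[0,0,0]], "twist": [[-0.19,-0.01,-0.92],[-0.19,-0.01,-0.92],[0,0,0],[0,0,0],[0,0,0],[0,0,0]], "gripper": [100,100,100,100,100,100]}}

```text
time: 3.32
ee_pos: [0.4386, 0.331, 0.1713]
tcp_rot: [179.9, -0.4, 45.2]
wrist_force: [-0.5, -0.6, -0.4]
opening: 0.0853
grasp_force: 0.0
```

```bash
python3 - <<'E'
from h import *
plan([.437,.329,.092],[180,0,45])
s=camera("side")
cv2.imwrite("pics/g2.png",cv2.resize(s[210:350,230:390,::-1],(640,560),interpolation=cv2.INTER_CUBIC))
E
```

```text
q [ 37.1   3.6   0.4  86.4  -0.  171.9] pos [0.4386 0.331  0.1713] [179.91  -0.43  45.17]
turn [ 0.009 -0.043  0.017] shift in target axes [-0.0026  0.0003  0.0793] in current [-0.0032  0.0001  0.0792]
```

View pics/g2.png

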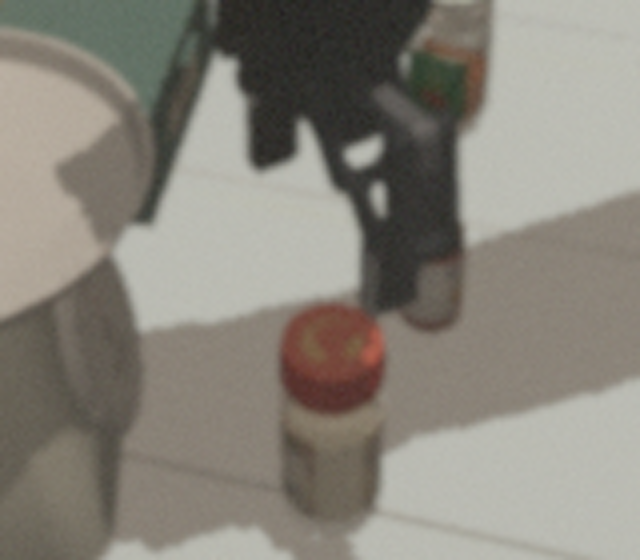

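The fingertips are at about (298,250) and (327,286) in full pixels. They straddle column 313, directly above the cap, so I'll descend.

>>> {"fn": "send_rows", "kwargs": {"linear": [[-0.002,0,0.02],[0,0,0.02],[0,0,0.02],[0,0,0.018],[0,0,0],[0,0,0]], "twist": [[0,-0.04,0],[0,0,0],[0,0,0],[0,0,0],[0,0,0],[0,0,0]], "gripper": [100,100,100,100,100,100]}}

```text
time: 4.12
ee_pos: [0.4379, 0.3284, 0.092]
tcp_rot: [179.9, 0.0, 45.1]
wrist_force: [0.5, 0.2, -0.7]
opening: 0.0853
grasp_force: 0.0
```

>>> {"fn": "send_rows", "kwargs": {"linear": [[0,0,0],[0,0,0],[0,0,0],[0,0,0],[0,0,0],[0,0,0],[0,0,0],[0,0,0]], "twist": [[0,0,0],[0,0,0],[0,0,0],[0,0,0],[0,0,0],[0,0,0],[0,0,0],[0,0,0]], "gripper": [70,60,50,40,30,30,30,30], "grip_force": 60}}

```text
time: 5.12
ee_pos: [0.4379, 0.3289, 0.0923]
tcp_rot: [179.9, -0.0, 45.1]
wrist_force: [-0.7, 1.3, 5.6]
opening: 0.0428
grasp_force: 60.1
```

>>> {"fn": "send_rows", "kwargs": {"linear": [[0,0,-0.01],[0,0,-0.03],[0,0,-0.05],[0,0,-0.05],[0,0,-0.05],[0,0,-0.03],[0,0,0]], "twist": [[0,0,0],[0,0,0],[0,0,0],[0,0,0],[0,0,0],[0,0,0],[0,0,0]], "gripper": [30,30,30,30,30,30,30]}}

```text
time: 6.0
ee_pos: [0.438, 0.3292, 0.3139]
tcp_rot: [179.9, -0.2, 45.1]
wrist_force: [0.6, 0.1, -1.4]
opening: 0.0428
grasp_force: 61.1
```

```bash
python3 - <<'E'
from h import *
s=camera("side")
o=bot.get_obs();print(o["ee_pos"],o["tcp_rot"],o["opening"],o["grasp_force"],o["q"])
p=o["ee_pos"];print(proj("side",[p,p+[0,0,.014],p-[0,0,.091]]))
cv2.imwrite("pics/g3.png",cv2.resize(s[90:290,220:420,::-1],(600,600),interpolation=cv2.INTER_CUBIC))
E
```

```text
[0.43782167 0.32903156 0.31190809] [ 1.79901387e+02 -6.76334724e-03  4.50757455e+01] 0.04290879948187101 61.102704210206866 [ 3.69734153e+01  6.77892122e+00  1.95676835e+01  1.02768168e+02
 -9.66752880e-02  1.71897658e+02]
[[312.71954665 194.01128175]
 [312.73529414 185.71587624]
 [312.62588362 242.70364124]]
```

View pics/g3.png

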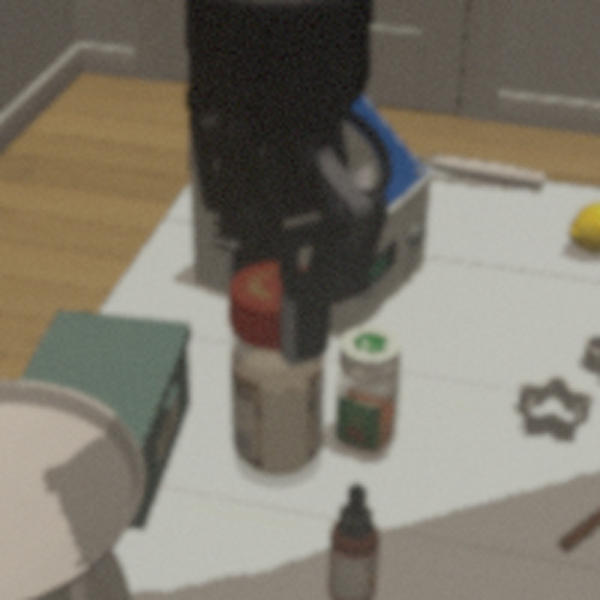

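The jar hangs upright in the grip, with its base at about (312,242), where the TCP predicts it. I'll carry it over to the front of the port.

>>> {"fn": "send_rows", "kwargs": {"linear": [[-0.02,0.017,-0.002],[-0.039,0.033,-0.002],[-0.039,0.033,-0.002],[-0.039,0.033,-0.002],[-0.039,0.033,-0.002],[-0.039,0.033,-0.002],[-0.039,0.033,-0.002],[-0.039,0.033,-0.002]], "twist": [[0,0,0],[0,0,0],[0,0,0],[0,0,0],[0,0,0],[0,0,0],[0,0,0],[0,0,0]], "gripper": [30,30,30,30,30,30,30,30]}}

```text
time: 7.05
ee_pos: [0.4054, -0.0552, 0.3265]
tcp_rot: [-180.0, 0.1, 45.1]
wrist_force: [1.3, 0.5, -1.2]
opening: 0.0431
grasp_force: 61.1
```

>>> {"fn": "send_rows", "kwargs": {"linear": [[-0.039,0.033,0],[-0.02,0.017,0],[0,0,0]], "twist": [[0,0,0],[0,0,0],[0,0,0]], "gripper": [30,30,30]}}

```text
time: 7.42
ee_pos: [0.3994, -0.1321, 0.3265]
tcp_rot: [-179.9, 0.1, 44.9]
wrist_force: [0.3, -0.0, -1.6]
opening: 0.0431
grasp_force: 61.2
```

>>> {"fn": "send_rows", "kwargs": {"linear": [[0,0,0],[0,0,0],[0,0,0],[0,0,0],[0,0,0],[0,0,0],[0,0,0],[0,0,0]], "twist": [[0,0,-0.9],[0,0,-0.9],[0,0,-0.9],[0,0,-0.9],[0,0,-0.9],[0,0,-0.9],[0,0,-0.9],[0,0,-0.9]], "gripper": [30,30,30,30,30,30,30,30]}}

```text
time: 8.43
ee_pos: [0.3998, -0.1298, 0.3271]
tcp_rot: [-179.9, 0.0, 117.4]
wrist_force: [0.3, -0.5, -2.3]
opening: 0.0429
grasp_force: 61.1
```

```bash
python3 -c "
from h import *
plan([.40,-.13,.33],[180,0,162.7])"
```

```text
q [-1.79e+01 -9.80e+00  5.10e+00  1.05e+02 -1.00e-01  4.46e+01] pos [ 0.3998 -0.1298  0.3271] [-1.7991e+02  1.0000e-02  1.1743e+02]
turn [-9.000e-03 -2.000e-03 -4.527e+00] shift in target axes [-0.0002 -0.0001 -0.0029] in current [-0.0002  0.0001 -0.0029]
```

>>> {"fn": "send_rows", "kwargs": {"linear": [[0,0,0],[0,0,0],[0,0,0],[0,0,0],[0,0,0],[0,0,0]], "twist": [[0,0,-0.9],[0,0,-0.9],[0,0,-0.9],[0,0,-0.9],[0,0,-0.93],[0,0,0]], "gripper": [30,30,30,30,30,30]}}

```text
time: 9.18
ee_pos: [0.3999, -0.13, 0.3273]
tcp_rot: [-179.9, -0.0, 162.4]
wrist_force: [-0.8, -0.2, -1.7]
opening: 0.0432
grasp_force: 61.1
```

>>> {"fn": "send_rows", "kwargs": {"linear": [[0,0,0],[0,0,0],[0,0,0],[0,0,0],[0,0,0],[0,0,0]], "twist": [[0,-0.8,0],[0,-0.8,0],[0,-0.8,0],[0,-0.8,0],[0,-0.8,0],[0,0,0]], "gripper": [30,30,30,30,30,30]}}

```text
time: 9.93
ee_pos: [0.4045, -0.1319, 0.3255]
tcp_rot: [179.9, 39.3, 162.2]
wrist_force: [-0.6, -0.9, -1.9]
opening: 0.0429
grasp_force: 61.7
```

```bash
python3 -c "
from h import *
B=R.from_euler('xyz',[180,40,162.7],degrees=True).as_matrix();print(B[:,2])
plan(np.array([.512,-.166,.145])-B[:,2]*.132,[180,40,162.7])"
```

```text
[ 0.61370841 -0.19114888 -0.76604444]
q [-18.3 -48.4 -28.8  70.3   0.4  -0.4] pos [ 0.4045 -0.1319  0.3255] [179.88  39.34 162.16]
turn [-0.023 -0.066 -0.042] shift in target axes [ 0.0297 -0.0006  0.0788] in current [ 0.0287 -0.0005  0.0791]
```

>>> {"fn": "send_rows", "kwargs": {"linear": [[0.005,0,0.02],[0.008,0,0.02],[0.008,0,0.02],[0.008,0,0.018],[0,0,0]], "twist": [[0,0,0],[0,0,0],[0,0,0],[0,-0.06,-0.04],[0,0,0]], "gripper": [30,30,30,30,30]}}

```text
time: 10.55
ee_pos: [0.433, -0.1411, 0.2514]
tcp_rot: [-179.7, 40.0, 162.8]
wrist_force: [0.4, 0.7, -0.9]
opening: 0.0429
grasp_force: 61.8
```

```bash
python3 - <<'E'
from h import *
t=camera("top");s=camera("side")
B=R.from_euler('xyz',[180,40,162.7],degrees=True).as_matrix()
plan(np.array([.512,-.166,.145])-B[:,2]*.132,[180,40,162.7])
r=lambda im,x,y,w,h:cv2.resize(im[y:y+h,x:x+w,::-1],(400,400),interpolation=cv2.INTER_CUBIC)
cv2.imwrite("pics/i1.png",np.hstack([r(t,370,130,100,100),r(s,280,80,100,100)]))
o=bot.get_obs();M=R.from_euler("xyz",o["tcp_rot"],degrees=True).as_matrix()
p=o["ee_pos"];L=[p+M[:,2]*d for d in(.092,-.014)]+[np.array([.512,-.166,.145])]
print((proj("top",L)-[370,130])*4,(proj("side",L)-[280,80])*4+[400,0])
E
```

```text
q [-18.3 -48.6 -37.7  60.7   0.4  -0.9] pos [ 0.4333 -0.1414  0.2538] [-179.64   40.18  162.87]
turn [-0.025  0.018  0.013] shift in target axes [ 0.0068 -0.0001  0.0043] in current [ 0.0068 -0.0001  0.0043]
[[217.59148231 283.30292592]
 [221.45964403 383.05330017]
 [211.37186081 256.14795191]] [[653.87319586 192.3885323 ]
 [759.73081948  95.72408048]
 [620.66668432 237.37507482]]
```

View pics/i1.png

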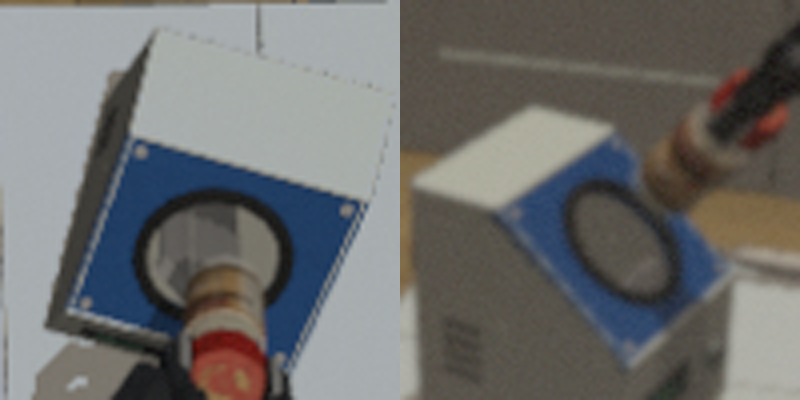

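The jar base shows at about (427,200) top and (345,127) side, before the port. It looks a few degrees more upright than the tool, and slightly off the prediction. I'll zoom in once to measure it.

```bash
python3 - <<'E'
from h import *
t=np.mean([camera("top") for _ in range(4)],0).astype("uint8");s=np.mean([camera("side") for _ in range(4)],0).astype("uint8")
np.savez("i2.npz",t=t,s=s)
r=lambda im,x,y,w,h:cv2.resize(im[y:y+h,x:x+w,::-1],(400,500),interpolation=cv2.INTER_CUBIC)
a=np.hstack([r(t,405,185,40,50),r(s,338,93,44,55)])
cv2.imwrite("pics/i2.png",a)
o=bot.get_obs();M=R.from_euler("xyz",o["tcp_rot"],degrees=True).as_matrix();p=o["ee_pos"]
L=[p+M[:,2]*d for d in(.092,.007,-.014)]
print(p,o["tcp_rot"],(proj("top",L)-[405,185]+.5)*10-.5,(proj("side",L)-[338,93]+.5)*400/44-.5+[400,0])
E
```

```text
[ 0.43348462 -0.14163864  0.25296022] [-179.56931      40.15635692  162.95655208] [[198.72791398 162.725064  ]
 [206.33732091 358.57174481]
 [208.3607145  411.66191913]] [[453.39579183 325.42071239]
 [643.04826614 152.17793773]
 [693.61359212 105.98103249]]
```

View pics/i2.png

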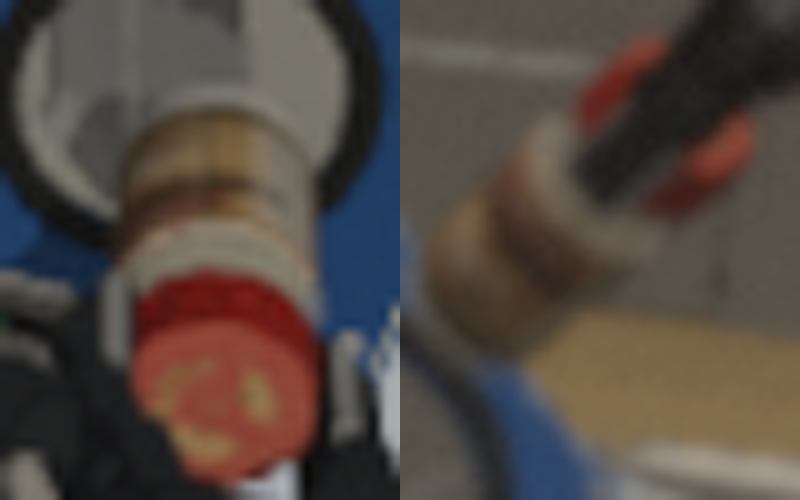

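```bash
python3 - <<'E'
from h import *
o=bot.get_obs();M=R.from_euler("xyz",o["tcp_rot"],degrees=True).as_matrix();p=o["ee_pos"]
x,e=tri(np.array([427.15,224.45]),np.array([370.8,102.45]));print(x,e,p-.014*M[:,2],x-(p-.014*M[:,2]),M.T@(x-p))
x,e=tri(np.array([426.3,201.9]),np.array([344.8,126.5]));print(x,e,M.T@(x-p))
E
```

```text
[ 0.42553839 -0.14212306  0.26707895] 0.6064892265770971 [ 0.42488394 -0.13889195  0.26365994] [ 0.00065445 -0.00323111  0.00341901] [-0.00340685 -0.00290933 -0.01557706]
[ 0.48701988 -0.16297969  0.1867041 ] 0.06456199398005198 [-0.00117305 -0.00405358  0.08771277]
```

```bash
python3 - <<'E'
from h import *
B=R.from_euler('xyz',[180,40,162.7],degrees=True).as_matrix()
P=np.array([.512,-.166,.145])+B@[.002,.0035,0]
for d in(.105,.028):plan(P-B[:,2]*d,[180,40,162.7])
E
```

```text
q [-18.3 -48.5 -37.8  60.6   0.4  -1. ] pos [ 0.4335 -0.1416  0.253 ] [-179.57   40.16  162.96]
turn [-0.027  0.016  0.02 ] shift in target axes [0.0084 0.0036 0.0305] in current [0.0085 0.0038 0.0305]
q [-18.3 -48.5 -37.8  60.6   0.4  -1. ] pos [ 0.4335 -0.1416  0.253 ] [-179.57   40.16  162.96]
turn [-0.027  0.016  0.02 ] shift in target axes [0.0084 0.0036 0.1075] in current [0.0087 0.0041 0.1075]
```

>>> {"fn": "send_rows", "kwargs": {"linear": [[0.002,0.001,0.01],[0.003,0.001,0.01],[0.003,0.002,0.01],[0,0,0],[0,0,0]], "twist": [[-0.03,0.016,0.02],[0,0,0],[0,0,0],[0,0,0],[0,0,0]], "gripper": [30,30,30,30,30]}}

```text
time: 11.68
ee_pos: [0.4473, -0.1417, 0.2247]
tcp_rot: [180.0, 40.0, 162.7]
wrist_force: [0.3, -0.6, -1.9]
opening: 0.0428
grasp_force: 61.8
```

```bash
python3 - <<'E'
from h import *
t=camera("top");s=camera("side")
B=R.from_euler('xyz',[180,40,162.7],degrees=True).as_matrix()
P=np.array([.512,-.166,.145])+B@[.002,.0035,0]
plan(P-B[:,2]*.028,[180,40,162.7])
r=lambda im,x,y,w,h:cv2.resize(im[y:y+h,x:x+w,::-1],(400,500),interpolation=cv2.INTER_CUBIC)
cv2.imwrite("pics/i3.png",np.hstack([r(t,400,170,48,60),r(s,312,105,48,60)]))
E
```

```text
q [-17.8 -47.3 -40.4  56.9   0.3  -0.4] pos [ 0.4473 -0.1418  0.2251] [179.97  40.02 162.71]
turn [0.003 0.002 0.001] shift in target axes [ 0.0006 -0.0004  0.0777] in current [ 0.0007 -0.0004  0.0777]
```

View pics/i3.png

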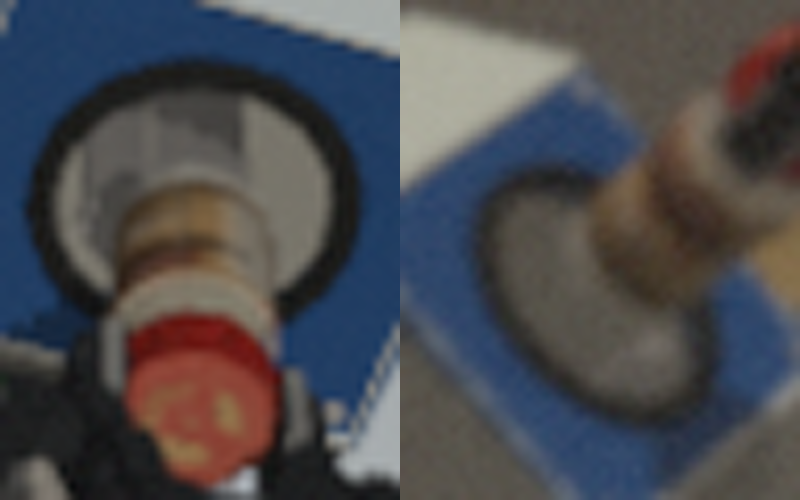

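In both views the jar axis runs through the ring centre, at about (192,192) in the top panel and (597,292) in the side panel. I'll insert it slowly.

>>> {"fn": "send_rows", "kwargs": {"linear": [[0,0,0.01],[0,0,0.01],[0,0,0.01],[0,0,0.01],[0,0,0]], "twist": [[0,0,0],[0,0,0],[0,0,0],[0,0,0],[0,0,0]], "gripper": [30,30,30,30,30]}}

```text
time: 12.4
ee_pos: [0.4718, -0.1494, 0.1925]
tcp_rot: [180.0, 39.9, 162.7]
wrist_force: [0.3, 0.2, -1.7]
opening: 0.0429
grasp_force: 61.8
```

>>> {"fn": "send_rows", "kwargs": {"linear": [[0,0,0.01],[0,0,0.01],[0,0,0.01],[0,0,0.008],[0,0,0],[0,0,0]], "twist": [[0,0,0],[0,0,0],[0,0,0],[0,0,0],[0,0,0],[0,0,0]], "gripper": [30,30,30,30,30,30]}}

```text
time: 13.15
ee_pos: [0.4951, -0.1566, 0.165]
tcp_rot: [180.0, 40.0, 162.7]
wrist_force: [0.3, 0.7, -1.3]
opening: 0.0433
grasp_force: 61.8
```

```bash
python3 - <<'E'
from h import *
t=camera("top");s=camera("side")
B=R.from_euler('xyz',[180,40,162.7],degrees=True).as_matrix()
P=np.array([.512,-.166,.145])+B@[.002,.0035,0]
plan(P-B[:,2]*.028,[180,40,162.7])
r=lambda im,x,y,w,h:cv2.resize(im[y:y+h,x:x+w,::-1],(400,500),interpolation=cv2.INTER_CUBIC)
cv2.imwrite("pics/i4.png",np.hstack([r(t,400,170,48,60),r(s,312,105,48,60)]))
E
```

```text
q [-17.7 -39.6 -43.6  46.    0.3  -0.3] pos [ 0.4952 -0.1566  0.1652] [179.97  40.01 162.71]
turn [0.004 0.001 0.   ] shift in target axes [ 0.0005 -0.0004 -0.0004] in current [ 0.0005 -0.0004 -0.0004]
```

View pics/i4.png

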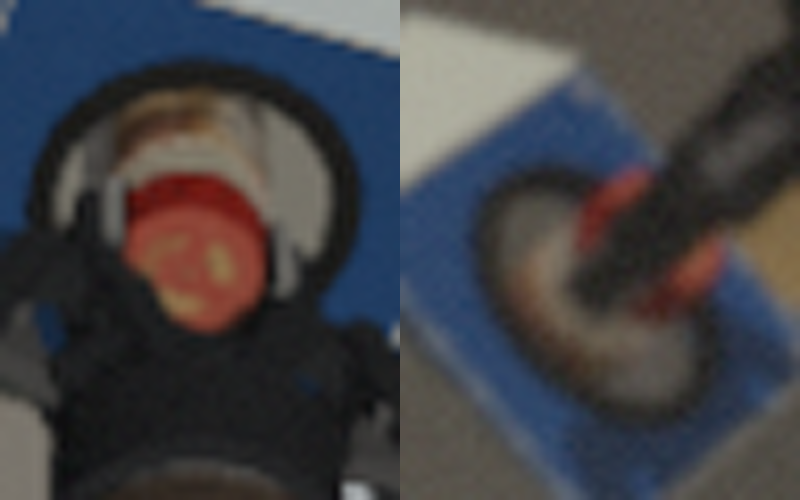

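The jar is centred and about 64 mm deep, with clean forces and the fingertips outside the rim. Releasing.

>>> {"fn": "send_rows", "kwargs": {"linear": [[0,0,0],[0,0,0],[0,0,0],[0,0,0],[0,0,0],[0,0,0],[0,0,0],[0,0,0]], "twist": [[0,0,0],[0,0,0],[0,0,0],[0,0,0],[0,0,0],[0,0,0],[0,0,0],[0,0,0]], "gripper": [100,100,100,100,100,100,100,100]}}

```text
time: 14.25
ee_pos: [0.4951, -0.1566, 0.1648]
tcp_rot: [180.0, 40.0, 162.7]
wrist_force: [0.0, -0.1, 0.4]
opening: 0.0854
grasp_force: 0.0
```

>>> {"fn": "send_rows", "kwargs": {"linear": [[0,0,-0.01],[0,0,-0.02],[0,0,-0.02],[0,0,-0.02],[0,0,-0.01],[0,0,0],[0,0,0],[0,0,0]], "twist": [[0,0,0],[0,0,0],[0,0,0],[0,0,0],[0,0,0],[0,0,0],[0,0,0],[0,0,0]], "gripper": [100,100,100,100,100,100,100,100]}}

```text
time: 15.25
ee_pos: [0.446, -0.1414, 0.2251]
tcp_rot: [180.0, 39.9, 162.7]
wrist_force: [-0.3, 0.1, 0.6]
opening: 0.0856
grasp_force: 0.0
```

```bash
python3 - <<'E'
from h import *
t=camera("top");s=camera("side")
r=lambda im,x,y,w,h:cv2.resize(im[y:y+h,x:x+w,::-1],(400,500),interpolation=cv2.INTER_CUBIC)
cv2.imwrite("pics/i5.png",np.hstack([r(t,400,170,48,60),r(s,270,105,128,160)]))
E
```

```text
(no output)
```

View pics/i5.png

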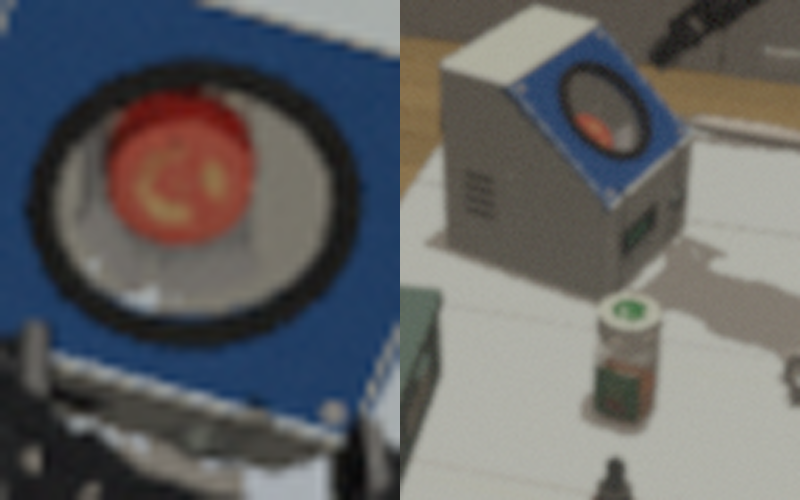

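The cap lies deep inside the port, the gripper is clear, and the bystanders are standing. Handing in.

```bash
python3 -c "
from workcell import ticket
print(ticket.job_done())"
```

```text
the job is handed in; nothing more can be done
None
```

The red-capped jar slid through the port and lies inside the white box, the gripper is clear, both bystanders still stand, and the job is handed in at about 15 s; the hand-in returned no verdict.

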